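# Snap the lid shut on the wall-anchor tub

## Robot

A 7-joint arm with a two-finger parallel gripper is mounted at the origin on the work surface. World frame = base frame: x ahead of the robot, y to its left, z up, the work surface at z = 0. Lengths are in m, angles in degrees, forces in N, time in s.
With the tool pointing down it reaches from about 0.4 to 0.875 m from the base axis. Payload 6.5 kg.
Tool frame: the origin (TCP) lies on the centre line of the jaws, within the pads' length; the fingertips stand 19 mm ahead of it and the grasp point (between the pads) is the TCP (bot.nose_length is the distance from the TCP to the fingertips, in m); x points along the fingers, z is the direction in which the jaws open and shut, and the axes are right-handed (so a half turn about x gives the same grasp; the last joint's range is limited). The gripper opens to 88 mm and grips with 3 to 60 N. Pads are 18 mm wide; open, the fingers measure 123 mm over their backs; the gripper's body (75 mm by 187 mm) begins 45 mm behind the grasp point.
Start: joints at [69.66, 30.733, -0.252, 88.115, 0.149, 61.152, -4.079], TCP at [0.185, -0.623, 0.258] pointing down, gripper open.
Joint ranges: [-154.64, 154.64], [-21.42, 123.67], [-72.66, 72.17], [13.99, 137.28], [-74.86, 254.86], [10.95, 109.41], [-158.01, 158.01]. Speed limits (degrees/s): [136.94, 136.94, 180, 180, 180, 180, 180].

## Interface

Orientations are given as [roll, pitch, yaw] about the fixed x, y, z axes, in that order (R = Rz(yaw) Ry(pitch) Rx(roll)).
In Python, from bench import bot, move_gripper, read_camera, sign_off gives the robot as it stands. The module is installed in compiled form; this text tells all that it offers. Calls block until the motion is done:
- bot.movep(position, orientation): joint-space move of the TCP to a pose.
- bot.move_straight(position, ori=None, vel=0.15, max_force=None): straight line of the TCP; ori=None keeps the orientation; vel is the mean speed in m/s. With max_force (N) it stops when the force on the tool has changed by that much, and returns True; else False.
- bot.goto_joints(angles): joint-space move.
- move_gripper(opening, f_grip=None): finger opening in m; f_grip is the grip in N (None keeps the last); returns when the fingers have stopped.
- bot.dwell(seconds).
- bot.ik(position, orientation): joint angles nearest the present ones, or None.
- read_camera(name): name is "side" or "top" or "wrist"; returns a dict with "pixels" (420x560x3 uint8, blue, green, red), "mtx" (3x3 intrinsics, pixels), "extrinsics" (4x4, takes a point from camera to world coordinates); the wrist camera has in their place "hand_eye" (4x4, takes a point from camera to tool coordinates, whose origin is the TCP and whose axes are the tool frame's). Camera axes: x right, y up, looking along -z (the intrinsics and any distortion apply to the point x, -y, -z); pixel columns grow to the right and rows downward; lengths in m; the calibration is good to about 2 mm. A picture is of the moment at which its call begins: read the wrist's pose just before it. There is no depth.
A pose or a line that the arm cannot do raises bot.PlanningError and nothing moves.
- sign_off(): hands the job in, once; it reports no verdict.
Readings, each from a call of its own:
- bot.get_clock(): time.
- bot.get_qpos(): joint angles.
- bot.get_dq(): joint speeds.
- bot.get_joint_efforts(): joint torques, N m.
- bot.get_eef_pos(): TCP position.
- bot.get_ee_rot(): TCP orientation.
- bot.get_wrist_force(): force on the tool from outside, world axes, zero at the start.
- bot.get_moment(): the same for the moment, N m.
- bot.get_opening(): finger opening in m.
Only numpy, scipy, OpenCV 4.12 (cv2) and the standard library are available. Lean on these libraries where they do the work, as an engineer would, in place of code of your own. Each camera call takes 0.05 s, during which the arm holds its last target.

## Task

The lid of the clear tub of wall anchors lies on loosely, with all four corners still sprung up. Press round the rim, corner by corner, until every corner has clicked down flush and stays shut, without pressing so hard that the lid cracks. Leave the tub standing where it is (do not pick it up), leave the things around it undisturbed, and take the hand away at the end.

Things in the scene. Friction and masses are not known exactly. Their poses are not given: they have to be found in the camera images.
- tub: Loose rectangular clear plastic tub of grey wall anchors, about 0.85 kg, a white press-on lid lying on it. Origin at the centre of its underside, on the stool; x and y level, z up. Lid 140 mm along the tub's x, 200 mm along its y; once shut, its whole top is level, 61 mm above the origin (plate 3 mm thick).
- lid_top (a point): Centre of the lid's top face, 61 mm above the tub's origin. The middle of the lid is seated and rigid; each of its four corners (the triangle beyond a straight fold that meets both edges 64 mm from the corner) is bent up about that fold and not yet snapped on. Pressed with over 150 N the lid cracks.
- corner_near_left (a joint): How far the lid corner nearer the robot, left (tub -x, +y) is pressed down, rad: 0 standing open (its tip then about 8 mm above the rest of the lid), 0.20 snapped shut and flush. A snap: on its thumb mark about 10 N starts it moving (less nearer the tip), then it gives, and past half-way (0.10) jumps home and stays; let go sooner it springs up again.
- press_near_left (a point): Centre of the thumb mark (a thin moulded ring, 17 mm across) on the top face of the lid corner nearer the robot, left (tub -x, +y), 16 mm in from both edges of the lid; it moves with the corner. With the corner shut it lies at (-54, 84, 61) mm in the tub's frame; standing open, about 4.5 mm higher.
- corner_near_right (a joint): How far the lid corner nearer the robot, right (tub -x, -y) is pressed down, rad: 0 standing open (its tip then about 8 mm above the rest of the lid), 0.20 snapped shut and flush. A snap: on its thumb mark about 10 N starts it moving (less nearer the tip), then it gives, and past half-way (0.10) jumps home and stays; let go sooner it springs up again.
- press_near_right (a point): Centre of the thumb mark (a thin moulded ring, 17 mm across) on the top face of the lid corner nearer the robot, right (tub -x, -y), 16 mm in from both edges of the lid; it moves with the corner. With the corner shut it lies at (-54, -84, 61) mm in the tub's frame; standing open, about 4.5 mm higher.
- corner_far_left (a joint): How far the lid corner farther from the robot, left (tub +x, +y) is pressed down, rad: 0 standing open (its tip then about 8 mm above the rest of the lid), 0.20 snapped shut and flush. A snap: on its thumb mark about 10 N starts it moving (less nearer the tip), then it gives, and past half-way (0.10) jumps home and stays; let go sooner it springs up again.
- press_far_left (a point): Centre of the thumb mark (a thin moulded ring, 17 mm across) on the top face of the lid corner farther from the robot, left (tub +x, +y), 16 mm in from both edges of the lid; it moves with the corner. With the corner shut it lies at (54, 84, 61) mm in the tub's frame; standing open, about 4.5 mm higher.
- corner_far_right (a joint): How far the lid corner farther from the robot, right (tub +x, -y) is pressed down, rad: 0 standing open (its tip then about 8 mm above the rest of the lid), 0.20 snapped shut and flush. A snap: on its thumb mark about 10 N starts it moving (less nearer the tip), then it gives, and past half-way (0.10) jumps home and stays; let go sooner it springs up again.
- press_far_right (a point): Centre of the thumb mark (a thin moulded ring, 17 mm across) on the top face of the lid corner farther from the robot, right (tub +x, -y), 16 mm in from both edges of the lid; it moves with the corner. With the corner shut it lies at (54, -84, 61) mm in the tub's frame; standing open, about 4.5 mm higher.
- hexcase: Bystander: red plastic hex key case, 130 x 72 x 22 mm, long side along its x, its sliding door half open over steel keys; origin at the centre of its underside.
- doorknob: Bystander: turned wooden doorknob standing on its round brass rose, 62 mm across, 61 mm high; origin at the centre of its underside.
- level: Bystander: aluminium torpedo level lying on its side, 194 mm along its x, 43 mm wide, 21 mm high; origin at the centre of its underside.
- tape: Bystander: black tape measure standing upright, about 80 mm along its x, 41 mm wide, 66 mm high; origin at the centre of its underside.
- screwdriver: Bystander: black-handled screwdriver lying along its x, 190 mm long, 26 mm thick; origin under its middle.
- anchor0: Bystander: loose grey nylon wall anchor lying on the stool, 40 mm long, 12 mm thick; origin under its middle.
- anchor1: Bystander: a second loose grey nylon wall anchor, 40 mm long, 12 mm thick; origin under its middle.
- pencil: Bystander: flat carpenter's pencil lying along its x, about 170 mm long, 14 mm wide, 8 mm high; origin under its middle.
There are look-alikes about, which are no part of the job. Several things have the shape of the tub; the one meant has the colours described above.

How it is judged (in metres and radians):
At the end, for the whole second after the job is handed in: All four lid corners are snapped shut (each within 0.03 rad of flush), the tub stands level and still within 30 mm of where it stood, and every bystander is within 15 mm of where it was (value of joint each of corner_near_left, corner_near_right, corner_far_left, corner_far_right above 0.17 rad and distance of tub from where it was at the start of the episode below 0.03 m and angle between tub's own z axis and vertical below 0.05 rad and linear speed of tub below 0.02 m/s and distance of each of hexcase, doorknob, level, tape, screwdriver, anchor0, anchor1, pencil from where it was at the start of the episode below 0.015 m); the robot touches nothing.
It fails at once if the tub is lifted more than 10 mm or tipped (height (world z) of tub above 0.01 m or angle between tub's own z axis and vertical above 0.15 rad).
It fails at once if the lid is pressed with more than 150 N, so that it cracks (contact force between any of the fingers, the arm and tub above 150 N).
It fails at once if a bystander is pushed, lifted or carried more than 15 mm (distance of any of hexcase, doorknob, level, tape, screwdriver, anchor0, anchor1, pencil from where it was at the start of the episode above 0.015 m).
It also fails if it takes over 45 s, if anything falls off the work surface, if the arm or the gripper's body presses on something with over 40 N, if the wrist force passes 120 N, or if a joint passes its speed limit or range.

## Working session

There is one attempt and no reset: what is moved stays moved. The work goes in short steps, each a Python script; the robot and the scene stay as the last script left them, time stands still between calls to the robot, and variables do not carry over. Pictures are saved under pics/ and viewed, and the job is handed in when it is done.

```bash
mkdir -p pics
python3 - <<'E'
from bench import bot, read_camera
import cv2
for n in ["side","top","wrist"]:
    c=read_camera(n); cv2.imwrite(f"pics/{n}0.png",c["pixels"])
    print(n,c["mtx"].tolist(),{k:(v.round(4).tolist() if hasattr(v,'round') else v) for k,v in c.items() if k not in("pixels","mtx")})
print(bot.get_clock(),bot.get_eef_pos(),bot.get_ee_rot(),bot.get_wrist_force(),bot.get_opening())
E
```

```text
side [[411.28767121872266, 0.0, 279.215648614881], [0.0, 411.28767121872266, 201.12940865162275], [0.0, 0.0, 1.0]] {'extrinsics': [[0.8902, 0.2835, -0.3566, 0.2912], [-0.4554, 0.5277, -0.7171, -0.7031], [-0.0151, 0.8007, 0.5989, 0.6098], [0.0, 0.0, 0.0, 1.0]]}
top [[497.90285125719134, 0.0, 271.43621184082997], [0.0, 497.90285125719134, 212.2144966438159], [0.0, 0.0, 1.0]] {'extrinsics': [[0.0082, 0.9915, -0.1299, 0.4288], [-0.9999, 0.0092, 0.0069, -0.0635], [0.0081, 0.1298, 0.9915, 1.2914], [0.0, 0.0, 0.0, 1.0]]}
wrist [[309.85879289372974, 0.0, 284.89380196124057], [0.0, 309.85879289372974, 207.04333045894845], [0.0, 0.0, 1.0]] {'hand_eye': [[-0.0003, 0.3242, -0.946, -0.1261], [0.0003, 0.946, 0.3242, 0.0841], [1.0, -0.0002, -0.0003, -0.0001], [0.0, 0.0, 0.0, 1.0]]}
0.15 [ 0.18497015 -0.62266151  0.2570539 ] [-176.07024661   89.92446511  110.47759025] [-0.31252579 -0.01828039 -0.30446902] 0.087958187576709
```

View pics/top0.png

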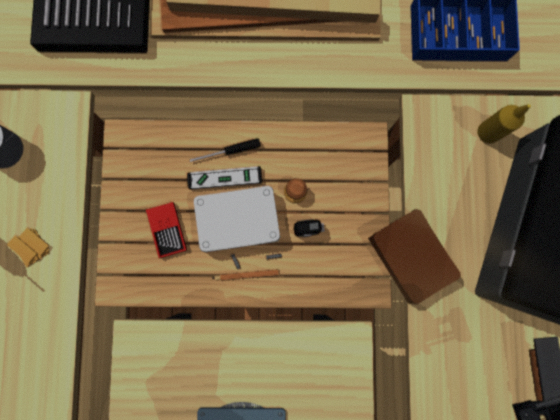

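View pics/side0.png

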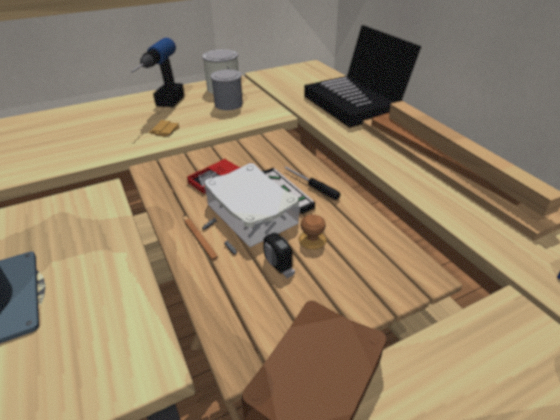

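The top view shows the white lid at about x 195–280, y 188–250. I'll zoom in to find the thumb marks.

Run:
```python
import cv2
i=cv2.imread("pics/top0.png")[165:275,180:330]
cv2.imwrite("pics/topz.png",cv2.resize(i,None,fx=5.3,fy=5.3,interpolation=cv2.INTER_CUBIC))
i=cv2.imread("pics/side0.png")[150:260,190:330]
cv2.imwrite("pics/sidez.png",cv2.resize(i,None,fx=5,fy=5,interpolation=cv2.INTER_CUBIC))
```

```text
(no output)
```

View pics/topz.png

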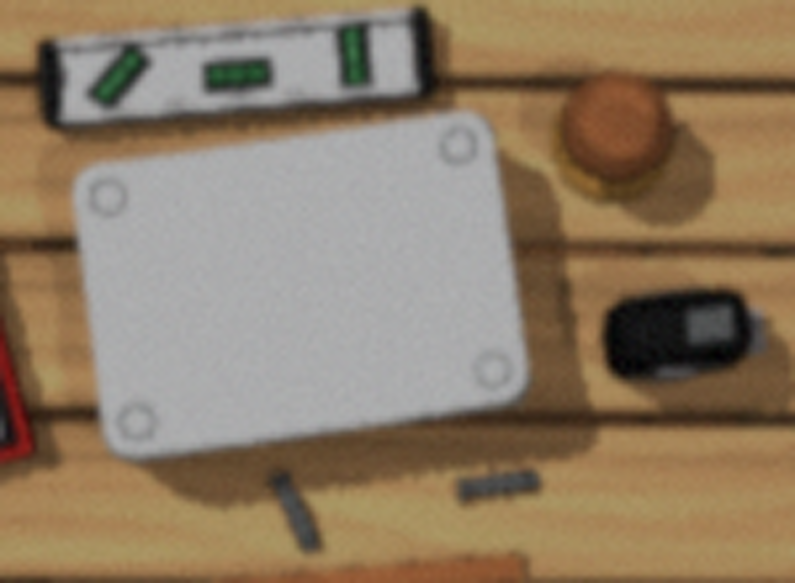

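View pics/sidez.png

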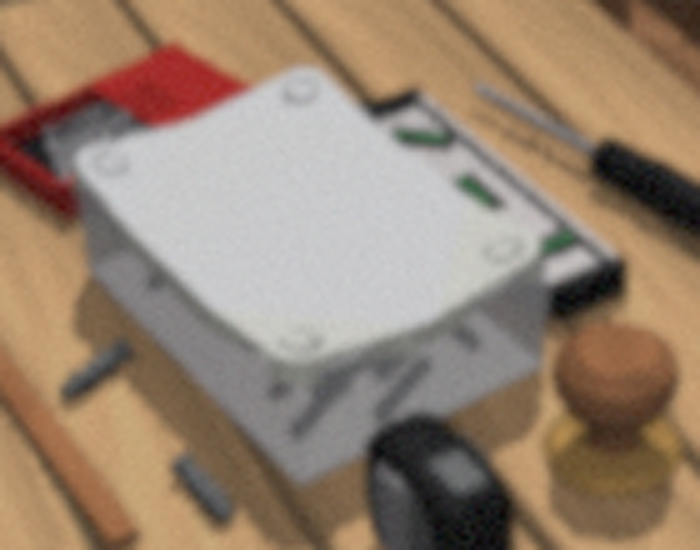

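The thumb marks show up clearly in both zooms. I'll project them onto the plane z≈65.5 mm from both cameras.

```bash
cat > h.py <<'E'
import numpy as np
def ray(c,u,v,z):
    K=c["mtx"];E=c["extrinsics"]
    d=np.array([(u-K[0,2])/K[0,0],-(v-K[1,2])/K[1,1],-1]);d=E[:3,:3]@d;o=E[:3,3]
    return o+d*(z-o[2])/d[2]
model={'NL':(-.054,.084),'FL':(.054,.084),'FR':(.054,-.084),'NR':(-.054,-.084)}
def fit(P):
    # rigid 2D
    A=np.array([model[k] for k in P]);B=np.array([P[k][:2] for k in P])
    a=A-A.mean(0);b=B-B.mean(0)
    th=np.arctan2((a[:,0]*b[:,1]-a[:,1]*b[:,0]).sum(),(a*b).sum())
    R=np.array([[np.cos(th),-np.sin(th)],[np.sin(th),np.cos(th)]])
    t=B.mean(0)-R@A.mean(0)
    return np.degrees(th),t,((A@R.T+t)-B)*1e3,R
E
python3 - <<'E'
from bench import bot, read_camera
from h import *
np.set_printoptions(precision=4,suppress=True)
tz={'FL':(107,197),'FR':(458,146),'NR':(492,370),'NL':(137,422)}
sz={'FL':(301,92),'NL':(112,162),'FR':(503,248),'NR':(300,338)}
for n,d,f,o in(("top",tz,5.3,(180,165)),("side",sz,5,(190,150))):
    c=read_camera(n)
    P={k:ray(c,o[0]+(v[0]+.5)/f-.5,o[1]+(v[1]+.5)/f-.5,.0655) for k,v in d.items()}
    print(n,P);print(*fit(P)[:3])
c=read_camera("top")
for nm,(u,v,z) in dict(knob=(615,128,.06),tape=(680,335,.066),lev=(240,70,.02)).items(): print(nm,ray(c,180+u/5.3,165+v/5.3,z))
E
```

```text
top {'FL': array([0.614 , 0.1063, 0.0655]), 'FR': array([ 0.6398, -0.0581,  0.0655]), 'NR': array([ 0.5342, -0.075 ,  0.0655]), 'NL': array([0.5085, 0.0896, 0.0655])}
8.941142746996439 [0.5741 0.0157] [[ 0.4379  0.7355]
 [ 0.6996 -0.7526]
 [-0.3481 -0.6809]
 [-0.7894  0.6979]]
side {'FL': array([0.6135, 0.1053, 0.0655]), 'NL': array([0.5096, 0.0912, 0.0655]), 'FR': array([ 0.6401, -0.0566,  0.0655]), 'NR': array([ 0.5347, -0.0722,  0.0655])}
8.756631285343618 [0.5745 0.0169] [[ 1.5474  2.846 ]
 [-1.2593  0.5498]
 [ 0.543  -1.2622]
 [-0.831  -2.1335]]
knob [ 0.6491 -0.1334  0.06  ]
tape [ 0.5503 -0.1636  0.066 ]
lev [0.6833 0.0482 0.02  ]
```

```bash
cat >> h.py <<'E'
from scipy.spatial.transform import Rotation as Ro
C=np.array([.5742,.0160]);YAW=8.9
def corner(k):
    a=np.radians(YAW);m=np.array(model[k])
    return C+np.array([[np.cos(a),-np.sin(a)],[np.sin(a),np.cos(a)]])@m
def oris(k):
    base=YAW+(45 if k in('NL','FR') else -45)
    out=[]
    for p in (base,base+180):
        z=np.array([np.cos(np.radians(p)),np.sin(np.radians(p)),0]);x=np.array([0,0,-1.]);y=np.cross(z,x)
        out.append(Ro.from_matrix(np.c_[x,y,z]).as_euler('xyz',degrees=True))
    return out
def best(bot,k,z):
    p=np.r_[corner(k),z];q0=np.array(bot.get_qpos());r=[]
    for o in oris(k):
        q=bot.ik(p,o)
        if q is not None:r.append((np.abs(np.array(q)-q0).max(),o,q))
    return min(r,key=lambda t:t[0])
E
python3 - <<'E'
from bench import *
from h import *
import cv2
np.set_printoptions(precision=4,suppress=True)
move_gripper(0.0,10)
for k in model: print(k,corner(k),best(bot,k,.16)[0],np.array(best(bot,k,.16)[2]))
d,o,q=best(bot,'NR',.25)
bot.goto_joints(q)
print(bot.get_eef_pos(),bot.get_wrist_force(),bot.get_clock(),bot.nose_length)
c=read_camera("wrist");cv2.imwrite("pics/w1.png",c["pixels"])
E
```

```text
NL [0.5079 0.0906] 49.17996322086678 [ 22.6612  34.8622 -49.4333 110.7077  34.3195  50.3677   9.2464]
FL [0.6146 0.1073] 65.43230436560114 [  8.6525  38.8589 -32.7288  95.0942  24.9607  53.4977 -69.5107]
FR [ 0.6405 -0.0586] 41.1684505543023 [ 28.6098  43.1917 -41.4218  91.6166  32.3723  57.7511  31.0694]
NR [ 0.5338 -0.0753] 48.16045038672373 [ 21.4993  29.5884 -23.4973 108.3938  16.0951  45.2443 -46.7942]
[ 0.5338 -0.0767  0.2499] [-0.2537  0.4484 -0.4871] 3.9167 0.019<stdin>:6: UserWarning: Gimbal lock detected. Setting third angle to zero since it is not possible to uniquely determine all angles.
<stdin>:7: UserWarning: Gimbal lock detected. Setting third angle to zero since it is not possible to uniquely determine all angles.
```

View pics/w1.png

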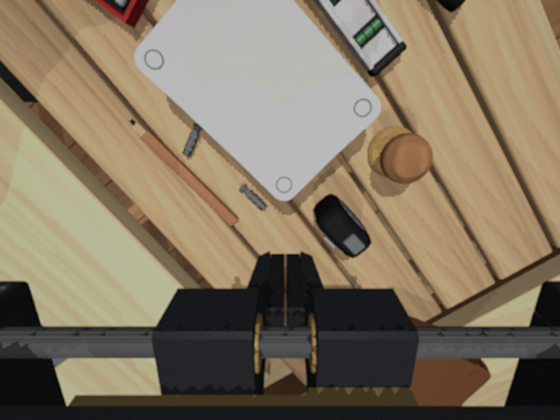

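The wrist view shows marks at (154,60), (362,108) and (284,185). I'll cross-check them, then press the first corner.

```bash
python3 -W ignore - <<'E'
from bench import *
from h import *
import cv2
np.set_printoptions(precision=4,suppress=True)
p=np.array(bot.get_eef_pos());R=Ro.from_euler('xyz',bot.get_ee_rot(),degrees=True).as_matrix()
c=read_camera("wrist");T=np.eye(4);T[:3,:3]=R;T[:3,3]=p
c["extrinsics"]=T@c["hand_eye"]
P={k:ray(c,*uv,.0655) for k,uv in {'NL':(154,60),'FR':(362,108),'NR':(284,185)}.items()}
print(P,fit(P)[:3])
o=oris('NR')
d,o,q=best(bot,'NR',.11)
xy=corner('NR')
bot.move_straight([*xy,.11],vel=.12)
print(bot.get_eef_pos(),bot.get_wrist_force(),bot.get_clock())
h=bot.move_straight([*xy,.077],vel=.02,max_force=30)
print(h,bot.get_eef_pos(),bot.get_wrist_force(),bot.get_clock())
c=read_camera("side");cv2.imwrite("pics/s2.png",cv2.resize(c["pixels"][130:270,170:350],None,fx=4,fy=4,interpolation=2))
E
```

```text
{'NL': array([0.5078, 0.0903, 0.0655]), 'FR': array([ 0.6388, -0.0572,  0.0655]), 'NR': array([ 0.5339, -0.0744,  0.0655])} (np.float64(8.975761087746005), array([0.5736, 0.0167]), array([[-0.6806,  0.9359],
       [ 1.1934, -0.6403],
       [-0.5128, -0.2957]]))
[ 0.5344 -0.0754  0.1107] [ 0.0513  1.1502 -0.1786] 5.3333
True [ 0.5339 -0.0753  0.0802] [-2.5223 -0.2149  9.7202] 6.775
```

View pics/s2.png

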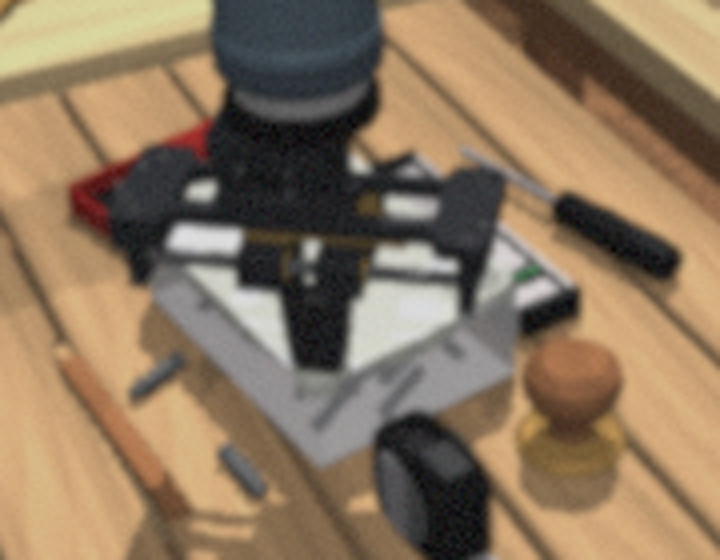

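Stopped on force with the tips at z=0.0612, which is flush. I'll back off, do the other corners the same way, and check after each one.

```bash
python3 -W ignore - <<'E'
from bench import *
from h import *
np.set_printoptions(precision=4,suppress=True)
bot.move_straight([*corner('NR'),.13],vel=.12)
for k in ['FR','FL','NL']:
    d,o,q=best(bot,k,.13)
    bot.goto_joints(q)
    xy=corner(k)
    bot.move_straight([*xy,.10],vel=.1)
    print(k,bot.get_eef_pos(),bot.get_wrist_force())
    h=bot.move_straight([*xy,.077],vel=.02,max_force=30)
    print(h,bot.get_eef_pos(),bot.get_wrist_force(),bot.get_clock())
    bot.move_straight([*xy,.13],vel=.12)
    if not h: break
E
```

```text
FR [ 0.6401 -0.0587  0.0994] [-1.459  -0.2895  0.0715]
True [ 0.6407 -0.0588  0.0803] [-1.8267  0.3463  8.4698] 10.1333
FL [0.6142 0.107  0.0994] [-0.0924  0.5811  0.4075]
True [0.6147 0.1076 0.0803] [-2.0386 -0.8877  8.5676] 13.1833
NL [0.5075 0.0908 0.0995] [-1.0095 -0.2768  0.3954]
True [0.5077 0.0908 0.0802] [-1.812  -1.3808 10.0951] 16.3417
```

All four stopped at the flush height. I'll move the hand clear and look.

```bash
python3 -W ignore - <<'E'
from bench import *
from h import *
import cv2
p=bot.get_eef_pos()
bot.move_straight([p[0],p[1],.26],vel=.15)
bot.goto_joints([69.66, 30.733, -0.252, 88.115, 0.149, 61.152, -4.079])
print(bot.get_clock(),bot.get_eef_pos(),bot.get_wrist_force())
s=read_camera("side")["pixels"][150:260,190:330];t=read_camera("top")["pixels"][165:275,180:330]
z=lambda i:cv2.resize(i,(650,500),interpolation=2)
cv2.imwrite("pics/s3.png",z(s));cv2.imwrite("pics/t3.png",cv2.resize(t,None,fx=5.3,fy=5.3,interpolation=2))
E
```

```text
20.6833 [ 0.18652546 -0.6224709   0.25762644] [-0.43791819  0.89075429 -0.53351798]
```

View pics/s3.png

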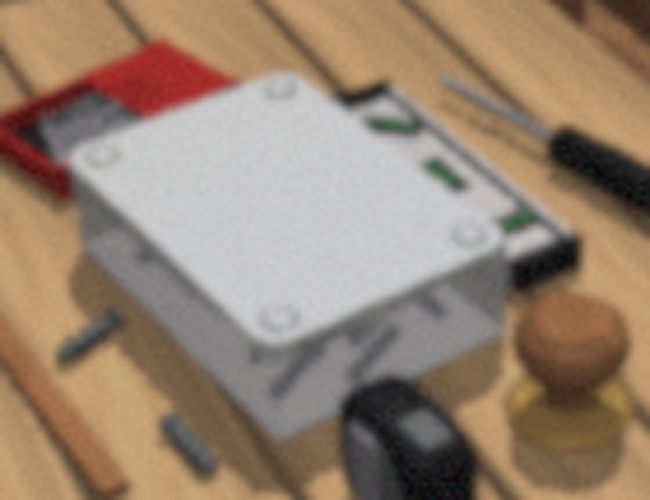

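View pics/t3.png

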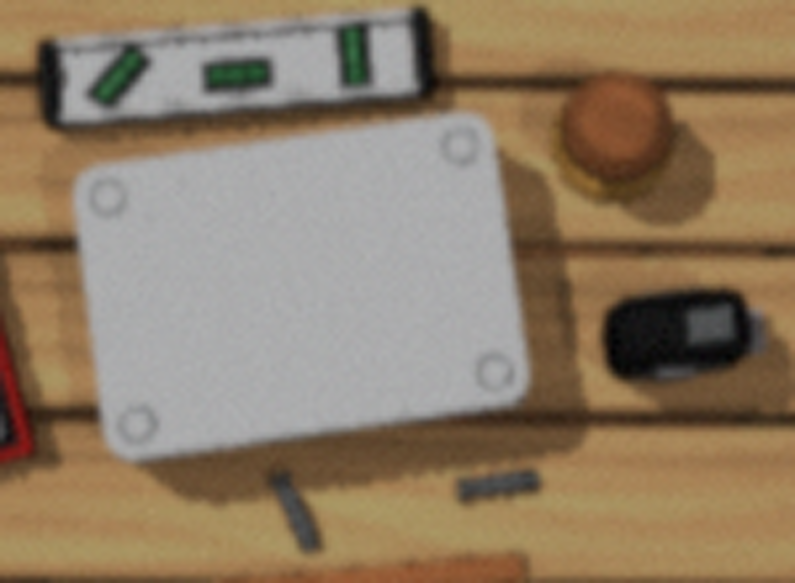

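The lid edges are now straight in the side view, with the marks at zoom (281,89), (102,154), (469,233) and (280,318), and no corner is raised. The tub and everything around it sit at the same top-view pixels as before.

```bash
python3 -c "
from bench import *
sign_off()"
```

```text
the job is handed in; nothing more can be done
```

I pressed all four lid corners down on their thumb marks with the closed fingertips, and the job is handed in. Each press stopped on the 30 N force limit with the tips 61.2–61.3 mm above the stool, which is flush with the shut lid.

With the hand back at its start pose, the last pictures show straight lid edges and no raised corner. The tub and the neighbouring things in view had not visibly moved. That close-up cut off most of the hex key case, pencil and screwdriver, so I did not compare those fully. The job took about 21 s on the robot's clock, and none of my checks failed or disagreed.

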